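# Seat the valve disc and close its keeper

### The arm

A 6-joint arm with a two-finger parallel gripper is mounted at the origin on the work surface. World frame = base frame: x ahead of the robot, y to its left, z up, the work surface at z = 0. Lengths are in m, angles in rad, forces in N, time in s.
With the tool pointing down it reaches from about 0.25 to 0.725 m from the base axis. Payload 4 kg.
Tool frame: the origin (TCP) lies at the very end of the fingers, on their centre line; the grasp point (between the pads) lies 19 mm behind it; x points along the fingers, z is the direction in which the jaws open and shut, and the axes are right-handed (so a half turn about x gives the same grasp; the last joint's range is limited). The gripper opens to 85 mm and grips with 20 to 120 N. Pads are 22 mm wide; open, the fingers measure 114 mm over their backs; the gripper's body (76 mm by 85 mm) begins 54 mm behind the grasp point. The pads swing forward as they close: fully open they stand 13 mm farther back than shut.
Start: joints at [1.271, 0.241, 0.005, 1.335, 0, 1.571], TCP at [0.148, 0.478, 0.231] pointing down, gripper open.
Joint ranges: [-2.72, 2.72], [-1.05, 1.87], [-1.09, 1.28], [-1.99, 2.15], [-1.42, 1.44], [-3.14, 3.14]. Speed limits (rad/s): [2.79, 2.79, 3.14, 3.14, 3.14, 3.14].

### API

Orientations are given as a unit quaternion [x, y, z, w].
In Python, from workcell import bot gives the robot as it stands.
- The arm moves only by the tool step_arm, never from a script. Its argument "series" is a list of rows, each an object of numbers: "x", "y", "z": the shift along the world's x, y, z in cm; "twist": the turn about the world's z in degrees; "jaw": the finger opening in cm, from 0 to 8.54. In form: [{"x": .., "y": .., "z": .., "twist": .., "jaw": ..}, ...]. A call has 1 to 10 rows; each row is the pose to reach, as a shift and turn from the pose measured when the call began; what a row does not reach only later rows make up. A row lasts 1/12 s, in which the tool goes at most 41.7 mm and 7.16 degrees, less where a joint would pass 70% of its speed; a pose out of reach is approached as far as the arm can. A call with a gripper value outside its range is refused whole. The fingers move at their own pace and stop on an object; the grip force is fixed at half the most. Time passes only in rows, so rows that repeat a pose let the fingers close. It gives the time, the measured TCP pose, the force and the opening at its end, in the units of the state.
- bot.get_obs(): the state, without advancing time (a new reading comes with each control period).
- bot.camera(name): name is "side" or "top"; returns (picture, depth): 420x560x3 uint8, red, green, blue; 420x560 float32, m along the optical axis (not along the pixel's ray), 0 where there is no reading.
- bot.camera_info(name): a dict with "camera_matrix" (3x3 intrinsics, pixels), "R" (3x3) and "t" (3): a world point X has camera coordinates R X + t. Camera axes: x right, y down, z forward; pixel columns grow to the right and rows downward; lengths in m; the calibration is good to about 2 mm. A picture is of the moment at which its call begins. camera_info takes no time and is no camera call.
- bot.job_done(): hands the job in, once; it reports no verdict.
The state is a dict: "clock": time; "joint_pos": joint angles; "joint_vel": joint speeds; "tau": joint torques, N m; "eef_pos": TCP position; "tool_rot": TCP orientation; "ft_force": force on the tool from outside, world axes, zero at the start; "ft_torque": the same for the moment, N m; "grip_width": finger opening in m.
Only numpy, scipy, OpenCV 4.12 (cv2) and the standard library are available. Lean on these libraries where they do the work, as an engineer would, in place of code of your own. Each camera call takes 0.05 s, during which the arm holds its last target.

### The job

The loose orange valve disc lies on the deck of the open aluminium valve block. Push it along the deck with the fingertips, never lifting it, until it drops flat into the round seat; then push that block's blue keeper arm across, over the disc, until it is fully closed against its stop. Leave everything else on the table where it is, and do not push the disc off the block.

Things in the scene. Friction and masses are not known exactly. Their poses are not given: they have to be found in the camera images.
- disc: Loose orange valve disc, white dot on top: 46 mm across, 8 mm thick, 18 to 35 g. Origin at the centre of its underside, z up. It starts flat on the open block's deck, on its -x half, its centre 70 to 95 mm from the seat's. The seat is 6 mm wider than the disc; pushed slowly, the disc tips over the seat's edge and drops in.
- valve_block: The open valve block, fixed: aluminium, 180 mm (its x) by 100 mm (its y), flat top (deck) 30 mm above the table, turned up to 0.6 rad either way. Origin at the centre of its underside, z up. Round seat centred at x = +30 mm, y = 0; keeper's pivot at x = +73 mm, y = 0. The -x half of the deck is bare.
- seat (a point): Centre of the floor of the open block's round seat: recess 52 mm across, 9 mm deep, dark floor 21 mm above the table (so the seated disc's top is 1 mm below the deck). Axes as the block's.
- pivot (a point): Centre of the keeper's upright pivot, at deck height (30 mm). Axes as the block's.
- keeper (a joint): Angle of the open block's keeper: flat blue arm 60 mm long, 13 wide, 6 thick, underside 4 mm above the deck, turning level about the pivot. 0 = closed on its stop, pointing along the block's -x over the seat; grows to 1.9 as it swings to the block's +y side (1.57: along +y). Starts at 1.2 to 1.8, takes about 1 N at the post, stays where left. A disc lying on the deck blocks it.
- keeper_post (a point): Centre of the top of the black round post on the keeper: 12 mm across, on the arm 50 mm from the pivot, rising from the arm's upper face (40 mm above the table) to 66 mm above the table.
- finished_block: The twin block, already done: the same block with an orange disc in its seat and its blue keeper closed, all fixed. Same origin and axes as the open block; its post too rises to 66 mm. Leave it alone.
- bowl: Steel bowl, 116 mm across, 40 mm high; leave it. Origin under its centre.
- bottle: White bottle with a blue cap, 60 mm across, 100 mm high; leave it. Origin under its centre.
- jar: Amber jar with a white cap, 56 mm across, 60 mm high; leave it. Origin under its centre.
- vial: Small clear vial with a red cap, 30 mm across, 55 mm high; leave it. Origin under its centre.
- screwdriver: Screwdriver with a black handle, about 180 mm long, lying flat along its own x; leave it. Origin near its middle.
- gasket: Black rubber ring, 60 mm across, 7 mm thick; leave it. Origin under its centre.
- shears: Teal-handled shears, about 165 mm long, lying flat along their own x; leave them. Origin near the middle.

How it is judged:
On the way, in this order (a step that is already met when the one before it is completed fails the run):
1. the disc lies flat in the seat, with the keeper still open (horizontal distance between disc and seat below 0.0045 m and z of disc in the frame of seat below 0.002 m and angle between disc's own z axis and vertical below 0.08 rad and value of joint keeper above 0.6 rad), for 0.2 s.
2. the keeper is fully closed over the disc (value of joint keeper below 0.08 rad), for 0.2 s.
At the end, for the whole second after the job is handed in: The disc lies at rest flat on the seat's floor (centre within 4.5 mm of the seat's, underside within 2 mm of the floor, tilt under 0.08 rad) and the keeper is closed over it (within 0.08 rad of its stop) (horizontal distance between disc and seat below 0.0045 m and z of disc in the frame of seat below 0.002 m and angle between disc's own z axis and vertical below 0.08 rad and linear speed of disc below 0.02 m/s and value of joint keeper below 0.08 rad); the robot touches nothing.
It fails at once if the disc is lifted more than 5 mm off the deck (z of disc in the frame of valve_block above 0.035 m).
It fails at once if the disc is pushed off the block (z of disc in the frame of valve_block below 0.012 m).
It fails at once if a bystander is moved more than 20 mm (distance of any of bowl, bottle, jar, vial, screwdriver, gasket, shears from where it was at the start of the episode above 0.02 m).
It also fails if it takes over 51 s, if anything falls off the work surface, if the arm or the gripper's body presses on something with over 40 N, if the wrist force passes 120 N, or if a joint passes its speed limit or range.

## Working session

There is one attempt and no reset: what is moved stays moved. The work goes in short steps, Python scripts to look and compute and a tool call to move; the robot and the scene stay as the last step left them, time stands still between calls to the robot, and variables do not carry over. Pictures are saved under pics/ and viewed, and the job is handed in when it is done.

Besides the shell and the picture viewer there is one more tool, called after ">>>" in YAML: its name, and indented under it one key for each argument. step_arm: Moves the arm, as the interface text tells. Its arguments: {"type":"object","properties":{"series":{"type":"array","items":{"type":"object","properties":{"x":{"type":"number"},"y":{"type":"number"},"z":{"type":"number"},"twist":{"type":"number"},"jaw":{"type":"number"}}}}},"required":["series"]}

```bash
mkdir -p pics; ls; cat > h.py <<'E'
import numpy as np, cv2
from workcell import bot
def snap(name,tag):
    p,d=bot.camera(name); np.savez(f'{tag}.npz',p=p,d=d); cv2.imwrite(f'pics/{tag}.png',p[:,:,::-1]); return p,d
def ray(name,uv,z):
    i=bot.camera_info(name);K=np.array(i['camera_matrix']);R=np.array(i['R']);t=np.array(i['t'])
    c=-R.T@t; d=R.T@np.linalg.solve(K,np.array([uv[0],uv[1],1.]))
    return c+d*(z-c[2])/d[2]
def proj(name,X):
    i=bot.camera_info(name);K=np.array(i['camera_matrix']);R=np.array(i['R']);t=np.array(i['t'])
    q=K@(R@np.array(X)+t); return q[:2]/q[2]
E
python3 - <<'E'
from h import *
snap('top','top0');snap('side','side0')
o=bot.get_obs();print(o)
for n in('top','side'):
    i=bot.camera_info(n);R=np.array(i['R']);print(n,-R.T@np.array(i['t']),R[2])
E
```

```text
pics
{'clock': 0.1, 'joint_pos': array([ 1.27096079e+00,  2.41321209e-01,  3.85894894e-03,  1.33521366e+00,
       -1.47300685e-05,  1.57079556e+00]), 'joint_vel': array([-0.00085   , -0.00152065,  0.00239486, -0.00241371, -0.00144295,
       -0.00097651]), 'tau': array([-9.41671788e-04, -3.73137903e+01,  2.53010309e+01,  1.08570451e-02,
       -5.17337401e-05,  6.38499344e-06]), 'eef_pos': array([0.14751713, 0.47714559, 0.23051019]), 'tool_rot': array([-0.42011194,  0.5696014 ,  0.41931467,  0.56853796]), 'ft_force': array([ 0.09822585, -0.54948385, -0.44703825]), 'ft_torque': array([ 0.0415366 ,  0.00694087, -0.02377688]), 'grip_width': 0.08499289320247617}
top [ 0.41175461 -0.00471041  1.11238007] [ 0.11543584  0.01252749 -0.99323594]
side [ 0.48473468 -0.90108837  0.87157928] [ 0.04697566  0.74832404 -0.66166791]
```

View pics/top0.png

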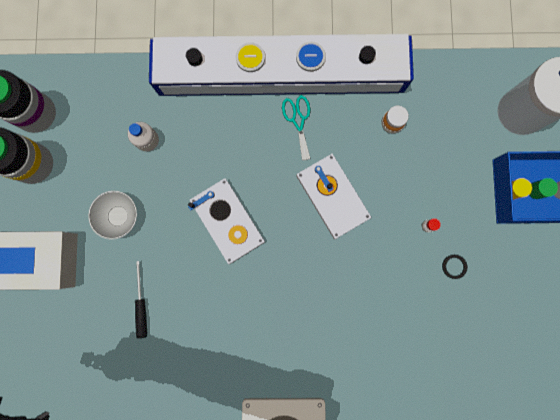

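View pics/side0.png

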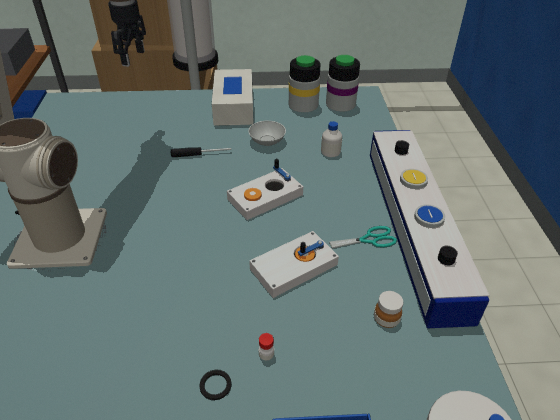

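The top view shows the open block at about (227,221), with its disc at (238,235), dark seat at (220,210) and keeper at (200,200). The twin is at (333,195). In the side view the open block is at about (265,190). Next I'll measure these positions.

```bash
cat > m.py <<'E'
from h import *
def cents(p,box,z=dict(disc=.038,dot=.038,seat=.021,blue=.04)):
    x0,y0,x1,y1=box
    h=cv2.cvtColor(p,cv2.COLOR_RGB2HSV).astype(int);H,S,V=h[...,0],h[...,1],h[...,2]
    m={'orange':(H>8)&(H<28)&(S>120)&(V>100),'dark':(V<70),'blue':(H>98)&(H<125)&(S>110)&(V>60),'white':(V>165)&(S<40)}
    out={}
    for k,a in m.items():
        b=np.zeros_like(a);b[y0:y1,x0:x1]=a[y0:y1,x0:x1]
        c,_=cv2.findContours(b.astype(np.uint8),cv2.RETR_EXTERNAL,cv2.CHAIN_APPROX_NONE)
        out[k]=sorted(c,key=cv2.contourArea)[::-1][:3]
    return out
E
python3 - <<'E'
from m import *
for n,box in (('top',(180,170,272,270)),('side',(222,150,310,222))):
    p=np.load(n+'0.npz')['p']; o=cents(p,box)
    for k,cs in o.items():
        for c in cs[:2]:
            if cv2.contourArea(c)<8: continue
            print(n,k,cv2.contourArea(c),np.round(cv2.minAreaRect(c)[0],1),np.round(cv2.minAreaRect(c)[1],1))
            r=cv2.minAreaRect(c)
            if k=='white' and n=='top':
                q=[ray(n,u,.03)[:2] for u in cv2.boxPoints(r)]; print(np.round(q,4), np.round(np.mean(q,0),4),[np.linalg.norm(q[i]-q[i-1]) for i in range(4)])
            if k in('orange',):
                e=cv2.fitEllipse(c);print(' ell',e, ray(n,e[0],.038))
            if k=='dark':
                e=cv2.fitEllipse(c);print(' ell',e, ray(n,e[0],.030),ray(n,e[0],.021),ray(n,e[0],.066))
            if k=='blue': print(' rect',np.round([ray(n,u,.04)[:2] for u in cv2.boxPoints(r)],4))
    x0,y0,x1,y1=box
    cv2.imwrite(f'pics/{n}0z.png',cv2.resize(p[y0:y1,x0:x1,::-1],None,fx=6,fy=6,interpolation=cv2.INTER_CUBIC))
E
```

```text
top orange 241.5 [237.5 234.5] [17. 17.]
 ell ((237.50282287597656, 234.35621643066406), (17.435213088989258, 17.751863479614258), 68.71759033203125) [0.47701066 0.10586873 0.038     ]
top dark 270.5 [219.5 210. ] [18. 19.]
 ell ((219.88819885253906, 209.93252563476562), (18.267492294311523, 18.991697311401367), 78.33592987060547) [0.53621617 0.14901831 0.03      ] [0.53725107 0.15029656 0.021     ] [0.53207658 0.14390528 0.066     ]
top dark 15.0 [191.3 204.9] [6.7 3.1]
 ell ((191.3179931640625, 204.93438720703125), (3.0867700576782227, 6.881198883056641), 117.21177673339844) [0.54886607 0.21764821 0.03      ] [0.55000616 0.21949713 0.021     ] [0.54430574 0.21025256 0.066     ]
top blue 67.5 [203.1 198.2] [ 6.3 22.4]
 rect [[0.5576 0.2146]
 [0.5827 0.1681]
 [0.5693 0.1608]
 [0.5443 0.2073]]
top white 2907.0 [226.  220.5] [75.5 42.8]
[[0.5619 0.2259]
 [0.6157 0.1386]
 [0.46   0.0438]
 [0.408  0.1301]] [0.5114 0.1346] [np.float64(0.1813495895143831), np.float64(0.10255725304563237), np.float64(0.18217959767917366), np.float64(0.10078027546625996)]
side orange 157.0 [252. 194.] [12. 16.]
 ell ((252.20884704589844, 194.0255889892578), (12.214211463928223, 16.54387664794922), 89.67461395263672) [0.47837221 0.09844911 0.038     ]
side dark 105.0 [274.3 185.7] [16.9  9. ]
 ell ((274.15728759765625, 185.65444946289062), (8.154650688171387, 16.783111572265625), 89.6423568725586) [0.53789184 0.14038411 0.03      ] [0.53846032 0.1515218  0.021     ] [0.53561796 0.09583333 0.066     ]
side dark 30.5 [276. 164.] [10.  4.]
 ell ((276.13897705078125, 163.97450256347656), (4.12251615524292, 10.69369125366211), 4.825423717498779) [0.54839021 0.23794258 0.03      ] [0.54907095 0.25012358 0.021     ] [0.54566723 0.18921857 0.066     ]
side blue 41.5 [281.7 171.8] [19.3  5. ]
 rect [[0.5377 0.2099]
 [0.5479 0.2268]
 [0.5837 0.1662]
 [0.5735 0.1504]]
side white 1341.5 [264.9 188.1] [26.2 69.6]
```

```bash
ls pics
```

```text
side0.png
side0z.png
top0.png
top0z.png
```

View pics/top0z.png

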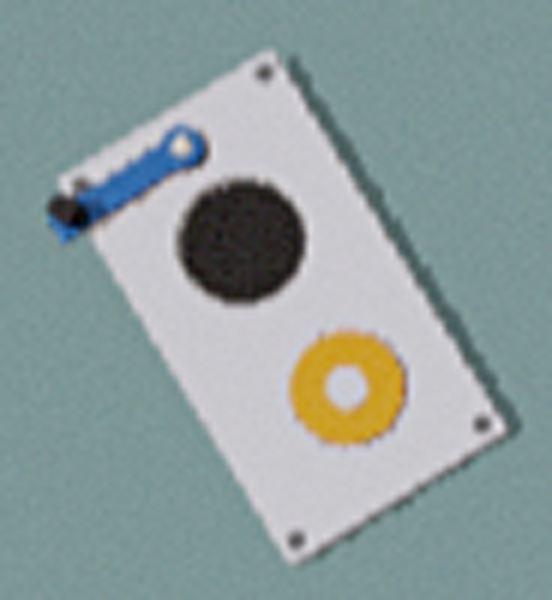

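View pics/side0z.png

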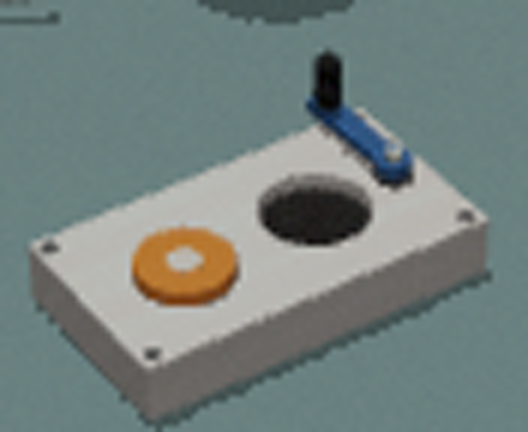

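```bash
python3 - <<'E'
from m import *
from scipy.spatial.transform import Rotation as Ro
R=Ro.from_quat(bot.get_obs()['tool_rot']).as_matrix();print('toolx',R[:,0].round(3),'jaw ang',np.degrees(np.arctan2(R[1,2],R[0,2])))
# white dot & pivot dot check, corner screws
for n,box in (('top',(228,225,248,245)),('side',(243,187,262,201))):
    p=np.load(n+'0.npz')['p'].astype(int);x0,y0,x1,y1=box
    c=p[y0:y1,x0:x1]; m=(c.max(2)-c.min(2)<45)&(c.min(2)>120)
    m=m.astype(np.uint8);k,l,s,ce=cv2.connectedComponentsWithStats(m)
    for i in range(1,k):
        uv=ce[i]+[x0,y0]
        if s[i,4]>4: print(n,'dot',s[i,4],uv,ray(n,uv,.038))
C=np.array([.5114,.1346]);a=.557;u=np.array([np.cos(a),np.sin(a)])
for b,v in (('ctr',C),('seat',C+.03*u),('piv',C+.073*u)): print(b,v)
print('pivot px top',proj('top',[*(C+.073*u),.04]),'side',proj('side',[*(C+.073*u),.04]))
print('seat px side',proj('side',[*(C+.03*u),.03]))
E
```

```text
toolx [-0.001 -0.002 -1.   ] jaw ang 72.82073264858784
top dot 25 [229.92 226.92] [0.49471739 0.12384903 0.038     ]
top dot 24 [245.         226.70833333] [0.49492263 0.08820839 0.038     ]
top dot 38 [237.34210526 234.07894737] [0.47766722 0.10624992 0.038     ]
top dot 58 [237.81034483 242.0862069 ] [0.45882304 0.10508826 0.038     ]
side dot 58 [249.63793103 190.72413793] [0.47184102 0.11233273 0.038     ]
side dot 16 [252.25  192.625] [0.47857583 0.10417162 0.038     ]
side dot 10 [259.8 199.1] [0.49760139 0.0770722  0.038     ]
ctr [0.5114 0.1346]
seat [0.53686535 0.15045926]
piv [0.57336567 0.17319087]
pivot px top [209.26555513 194.02383052] side [286.53524259 174.87491529]
seat px side [273.59328529 183.32892808]
```

>>> step_arm:
  series:
    - {"x": 15,"y": -20,"z": 0,"twist": 27,"jaw": 3}
    - {"x": 15,"y": -20,"z": 0,"twist": 27,"jaw": 3}
    - {"x": 15,"y": -20,"z": 0,"twist": 27,"jaw": 3}
    - {"x": 15,"y": -20,"z": 0,"twist": 27,"jaw": 3}
    - {"x": 30,"y": -39.4,"z": -6,"twist": 53.6,"jaw": 3}
    - {"x": 30,"y": -39.4,"z": -6,"twist": 53.6,"jaw": 3}
    - {"x": 30,"y": -39.4,"z": -6,"twist": 53.6,"jaw": 3}
    - {"x": 30,"y": -39.4,"z": -6,"twist": 53.6,"jaw": 3}
    - {"x": 30,"y": -39.4,"z": -6,"twist": 53.6,"jaw": 3}
    - {"x": 30,"y": -39.4,"z": -6,"twist": 53.6,"jaw": 3}

```text
clock: 0.93
eef_pos: [0.3707, 0.184, 0.1925]
tool_rot: [0.632, -0.318, -0.631, -0.317]
ft_force: [-0.1, 0.9, -0.1]
grip_width: 0.0301
```

>>> step_arm:
  series:
    - {"x": 7.75,"y": -10.05,"z": -7,"jaw": 3}
    - {"x": 7.75,"y": -10.05,"z": -7,"jaw": 3}
    - {"x": 7.75,"y": -10.05,"z": -7,"jaw": 3}
    - {"x": 7.75,"y": -10.05,"z": -12,"jaw": 3}
    - {"x": 7.75,"y": -10.05,"z": -13,"jaw": 3}
    - {"x": 7.75,"y": -10.05,"z": -13,"jaw": 3}
    - {"x": 7.75,"y": -10.05,"z": -13,"jaw": 3}

```text
$.series[0]: bad value
```

```bash
python3 - <<'E'
from h import *
for n,(x0,y0,x1,y1) in (('top',(150,150,320,290)),('side',(190,110,330,240))):
    p,d=snap(n,n+'1'); cv2.imwrite(f'pics/{n}1z.png',cv2.resize(p[y0:y1,x0:x1,::-1],None,fx=4,fy=4,interpolation=cv2.INTER_CUBIC))
o=bot.get_obs();print(o['eef_pos'],o['ft_force'],o['joint_pos'])
E
```

```text
[0.37213872 0.18065823 0.19159348] [-0.3451019   0.94203627 -0.49951   ] [ 0.45469218  0.0955487  -0.27766579  1.19947045 -0.0037409  -0.17118337]
```

>>> step_arm:
  series:
    - {"x": 7.6,"y": -9.7,"z": -7,"twist": 0,"jaw": 3}
    - {"x": 7.6,"y": -9.7,"z": -7,"twist": 0,"jaw": 3}
    - {"x": 7.6,"y": -9.7,"z": -7,"twist": 0,"jaw": 3}
    - {"x": 7.6,"y": -9.7,"z": -12,"twist": 0,"jaw": 3}
    - {"x": 7.6,"y": -9.7,"z": -13,"twist": 0,"jaw": 3}
    - {"x": 7.6,"y": -9.7,"z": -13,"twist": 0,"jaw": 3}
    - {"x": 7.6,"y": -9.7,"z": -13,"twist": 0,"jaw": 3}

```text
clock: 1.62
eef_pos: [0.446, 0.0837, 0.0603]
tool_rot: [-0.629, 0.324, 0.631, 0.319]
ft_force: [-0.1, -0.1, -0.2]
grip_width: 0.03
```

```bash
python3 - <<'E'
from h import *
for n,(x0,y0,x1,y1) in (('top',(150,150,320,290)),('side',(190,110,330,240))):
    p,d=snap(n,n+'2'); cv2.imwrite(f'pics/{n}2z.png',cv2.resize(p[y0:y1,x0:x1,::-1],None,fx=4,fy=4,interpolation=cv2.INTER_CUBIC))
o=bot.get_obs();print(o['eef_pos'],o['ft_force'],o['joint_pos'])
E
```

```text
[0.44875835 0.08475957 0.06305968] [ 0.70787981 -0.26258915 -0.31380528] [ 0.18918445  0.30757779 -0.38216555  0.88025328 -0.00377365 -0.43792807]
```

View pics/side2z.png

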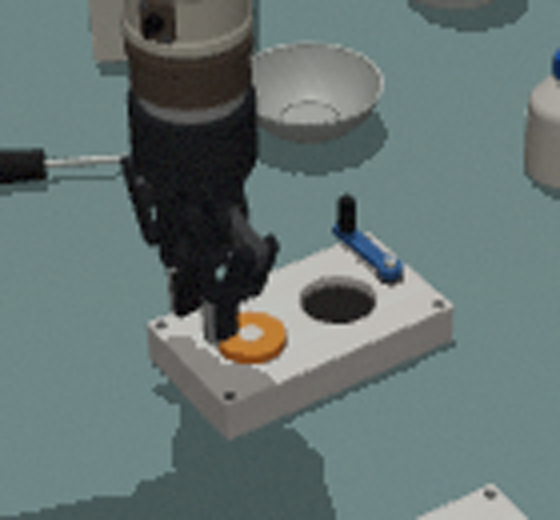

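View pics/top2z.png

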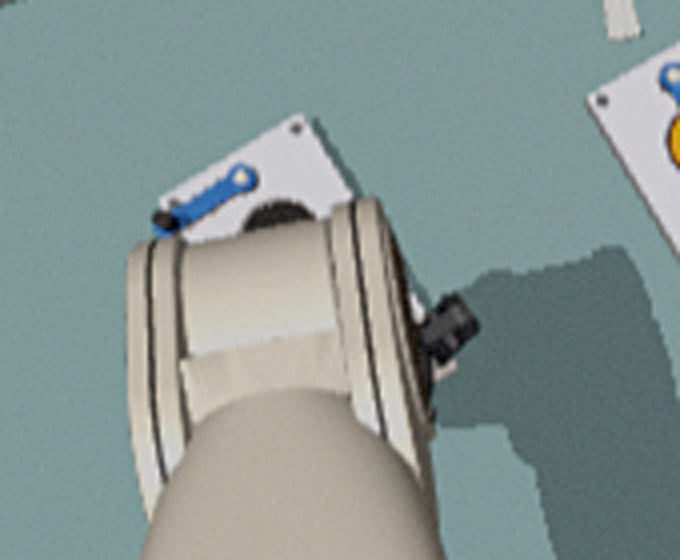

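The side view shows the finger pair just behind the disc, with the near fingertip at about (247,195). It has not touched anything yet. I'll lower it to the deck.

>>> step_arm:
  series:
    - {"x": -0.1,"y": -0.1,"z": -2.4,"twist": 0,"jaw": 3}
    - {"x": -0.1,"y": -0.1,"z": -2.8,"twist": 0,"jaw": 3}
    - {"x": -0.1,"y": -0.1,"z": -2.9,"twist": 0,"jaw": 3}
    - {"x": -0.1,"y": -0.1,"z": -3.0,"twist": 0,"jaw": 3}
    - {"x": -0.1,"y": -0.1,"z": -3.0,"twist": 0,"jaw": 3}

```text
clock: 2.13
eef_pos: [0.4485, 0.0843, 0.0343]
tool_rot: [0.632, -0.322, -0.628, -0.321]
ft_force: [-0.0, -0.0, 0.0]
grip_width: 0.0303
```

```bash
python3 - <<'E'
from h import *
print(proj('side',[.468,.077,.063]))
for n,(x0,y0,x1,y1) in (('side',(215,150,315,225)),):
    p,d=snap(n,n+'3'); cv2.imwrite(f'pics/{n}3z.png',cv2.resize(p[y0:y1,x0:x1,::-1],None,fx=7,fy=7,interpolation=cv2.INTER_CUBIC))
o=bot.get_obs();print(o['eef_pos'],o['ft_force'],o['clock'])
E
```

```text
[248.00077514 192.00714058]
[0.44861516 0.08417511 0.03426544] [ 0.46406238  1.17164253 -0.31577438] 2.1833
```

View pics/side3z.png

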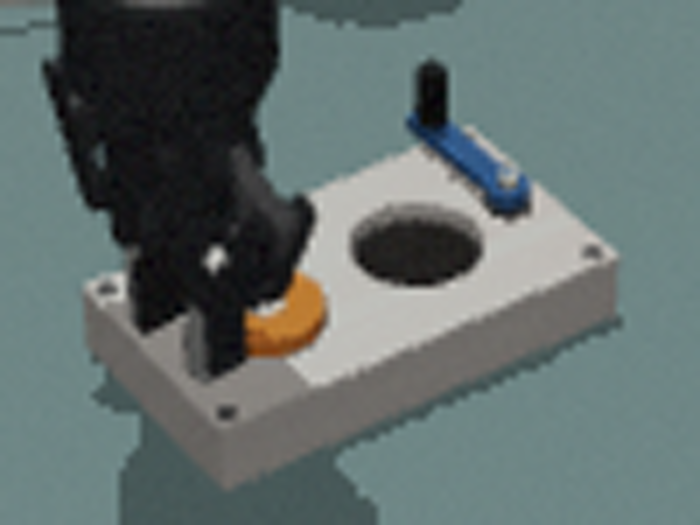

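The fingers are straddling the rear of the disc, and the near tip is just above the deck at zoom (210,375). I'll touch down gently to find the true tip height.

>>> step_arm:
  series:
    - {"x": 0,"y": 0,"z": -0.1,"twist": 0,"jaw": 3}
    - {"x": 0,"y": 0,"z": -0.2,"twist": 0,"jaw": 3}
    - {"x": 0,"y": 0,"z": -0.3,"twist": 0,"jaw": 3}
    - {"x": 0,"y": 0,"z": -0.3,"twist": 0,"jaw": 3}

```text
clock: 2.52
eef_pos: [0.4485, 0.0841, 0.0312]
tool_rot: [0.631, -0.322, -0.628, -0.321]
ft_force: [0.8, -0.1, 0.7]
grip_width: 0.0299
```

>>> step_arm:
  series:
    - {"x": 0.4,"y": 0.3,"z": 0,"twist": 0,"jaw": 3}
    - {"x": 0.73,"y": 0.53,"z": 0,"twist": 0,"jaw": 3}
    - {"x": 1.05,"y": 0.77,"z": 0,"twist": 0,"jaw": 3}
    - {"x": 1.37,"y": 1.0,"z": 0,"twist": 0,"jaw": 3}
    - {"x": 1.7,"y": 1.24,"z": 0,"twist": 0,"jaw": 3}
    - {"x": 2.02,"y": 1.48,"z": 0,"twist": 0,"jaw": 3}
    - {"x": 2.34,"y": 1.72,"z": 0,"twist": 0,"jaw": 3}
    - {"x": 2.66,"y": 1.95,"z": 0,"twist": 0,"jaw": 3}
    - {"x": 2.99,"y": 2.19,"z": 0,"twist": 0,"jaw": 3}
    - {"x": 2.99,"y": 2.19,"z": 0,"twist": 0,"jaw": 3}

```text
clock: 3.35
eef_pos: [0.4794, 0.1066, 0.0313]
tool_rot: [0.632, -0.321, -0.628, -0.321]
ft_force: [0.2, 0.0, -0.2]
grip_width: 0.0298
```

```bash
cat > look.py <<'E'
import sys
from h import *
n,tag=sys.argv[1:3]
x0,y0,x1,y1={'side':(215,150,315,225),'top':(170,160,280,270)}[n]
p,d=snap(n,tag); cv2.imwrite(f'pics/{tag}z.png',cv2.resize(p[y0:y1,x0:x1,::-1],None,fx=7 if n=='side' else 5,fy=7 if n=='side' else 5,interpolation=cv2.INTER_CUBIC))
o=bot.get_obs();print(o['eef_pos'],o['ft_force'],o['clock'],o['grip_width'])
E
python3 look.py side side4
```

```text
[0.47894234 0.10633028 0.03126002] [ 0.13088467 -0.44703405  0.33780064] 3.4 0.030028623120353447
```

View pics/side4z.png

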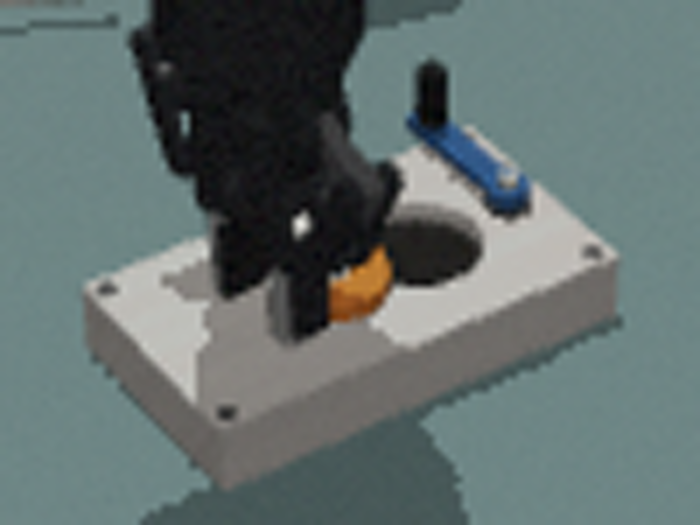

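The disc is moving along in the cradle: its front edge is at zoom (390,270), close to the seat's near rim. I'll carry on more slowly.

>>> step_arm:
  series:
    - {"x": 0.18,"y": 0.13,"z": 0,"twist": 0,"jaw": 3}
    - {"x": 0.36,"y": 0.26,"z": 0,"twist": 0,"jaw": 3}
    - {"x": 0.54,"y": 0.4,"z": 0,"twist": 0,"jaw": 3}
    - {"x": 0.72,"y": 0.53,"z": 0,"twist": 0,"jaw": 3}
    - {"x": 0.9,"y": 0.66,"z": 0,"twist": 0,"jaw": 3}
    - {"x": 1.08,"y": 0.8,"z": 0,"twist": 0,"jaw": 3}
    - {"x": 1.26,"y": 0.93,"z": 0,"twist": 0,"jaw": 3}
    - {"x": 1.44,"y": 1.06,"z": 0,"twist": 0,"jaw": 3}
    - {"x": 1.62,"y": 1.19,"z": 0,"twist": 0,"jaw": 3}
    - {"x": 1.8,"y": 1.32,"z": 0,"twist": 0,"jaw": 3}

```text
clock: 4.23
eef_pos: [0.4971, 0.1196, 0.0312]
tool_rot: [0.632, -0.322, -0.628, -0.321]
ft_force: [-0.7, -0.6, 0.1]
grip_width: 0.0299
```

```bash
python3 look.py side side5
```

```text
[0.49756556 0.11991893 0.03130558] [ 0.55821228  0.03246024 -0.17779899] 4.2833 0.029920548951397338
```

View pics/side5z.png

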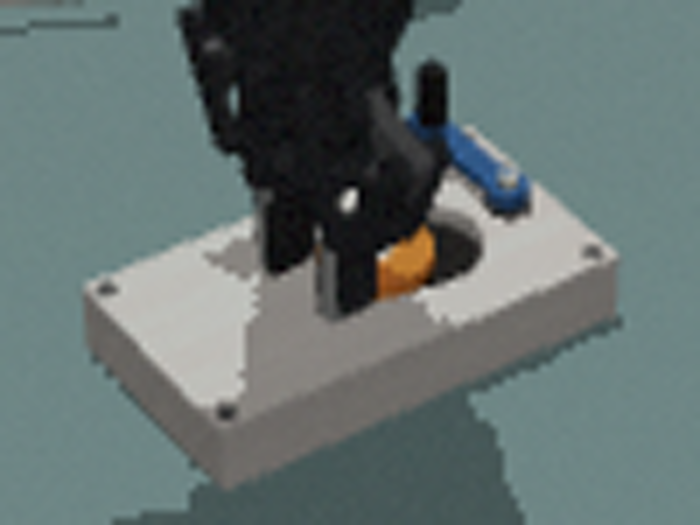

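The disc now overhangs the seat, with its front at zoom (435,250). I'll push the last 20 mm slowly.

>>> step_arm:
  series:
    - {"x": 0.16,"y": 0.12,"z": 0,"twist": 0,"jaw": 3}
    - {"x": 0.32,"y": 0.24,"z": 0,"twist": 0,"jaw": 3}
    - {"x": 0.48,"y": 0.35,"z": 0,"twist": 0,"jaw": 3}
    - {"x": 0.64,"y": 0.47,"z": 0,"twist": 0,"jaw": 3}
    - {"x": 0.8,"y": 0.59,"z": 0,"twist": 0,"jaw": 3}
    - {"x": 0.96,"y": 0.71,"z": 0,"twist": 0,"jaw": 3}
    - {"x": 1.12,"y": 0.83,"z": 0,"twist": 0,"jaw": 3}
    - {"x": 1.28,"y": 0.95,"z": 0,"twist": 0,"jaw": 3}
    - {"x": 1.44,"y": 1.06,"z": 0,"twist": 0,"jaw": 3}
    - {"x": 1.55,"y": 1.15,"z": 0,"twist": 0,"jaw": 3}

```text
clock: 5.12
eef_pos: [0.5134, 0.1316, 0.0313]
tool_rot: [0.632, -0.321, -0.628, -0.321]
ft_force: [-0.8, 0.2, -0.1]
grip_width: 0.0299
```

```bash
python3 look.py side side6;python3 look.py top top6
```

```text
[0.51358462 0.13173963 0.03134288] [0.24980237 0.13541672 0.38999497] 5.1667 0.029924391422134673
[0.51339166 0.13160523 0.03133657] [ 0.83668267 -0.1736371  -0.06342026] 5.2167 0.029923466743434057
```

View pics/side6z.png

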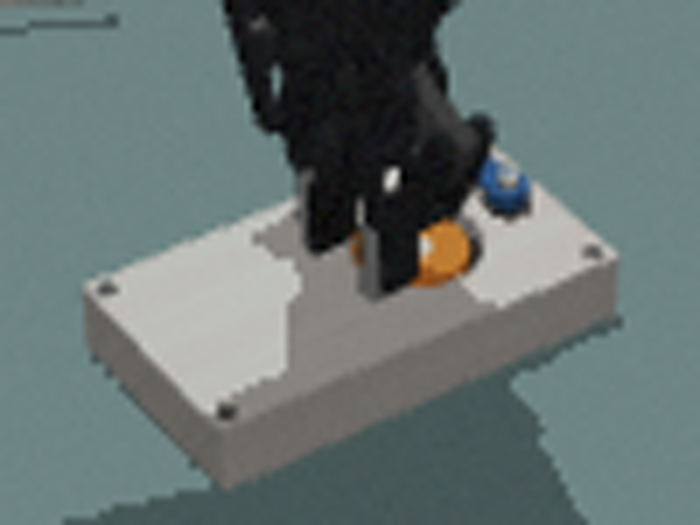

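View pics/top6z.png

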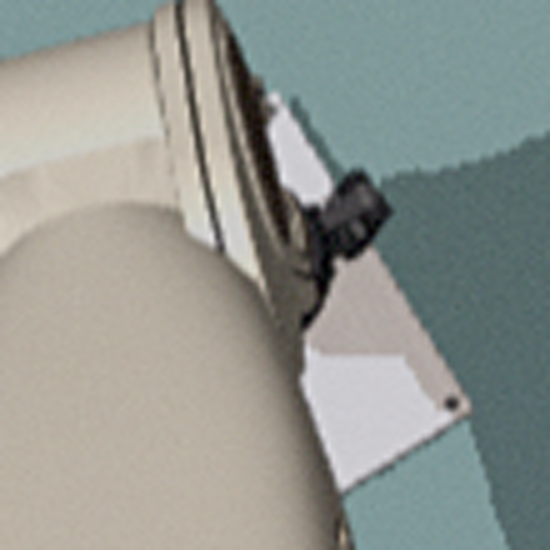

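The side view shows the disc in the seat area, with its dot at about zoom (425,245), partly hidden by the fingers. The top view is blocked by the arm. I'll back off along the push line to check.

>>> step_arm:
  series:
    - {"x": -0.8,"y": -0.6,"z": 0,"twist": 0,"jaw": 3}
    - {"x": -1.6,"y": -1.2,"z": 0,"twist": 0,"jaw": 3}
    - {"x": -2.4,"y": -1.8,"z": 2,"twist": 0,"jaw": 3}
    - {"x": -4,"y": -3,"z": 5,"twist": 0,"jaw": 3}
    - {"x": -6,"y": -4.5,"z": 8,"twist": 0,"jaw": 1}
    - {"x": -8,"y": -6,"z": 8,"twist": 0,"jaw": 0}
    - {"x": -8,"y": -6,"z": 8,"twist": 0,"jaw": 0}
    - {"x": -8,"y": -6,"z": 8,"twist": 0,"jaw": 0}

```text
clock: 5.88
eef_pos: [0.4327, 0.0711, 0.1119]
tool_rot: [0.632, -0.321, -0.628, -0.322]
ft_force: [0.6, -0.9, -0.5]
grip_width: 0.0
```

```bash
python3 look.py side side7; python3 - <<'E'
from m import *
p=np.load('side7.npz')['p'];o=cents(p,(222,150,310,222))
for c in o['orange'][:1]:
    e=cv2.fitEllipse(c);print(cv2.contourArea(c),e,ray('side',e[0],.029))
print('seated dot px',proj('side',[.537,.149,.029]),'unseated',proj('side',[.537,.149,.038]))
E
```

```text
[0.43352765 0.07151293 0.11158812] [-0.16466654  0.03484299  0.37052395] 5.9333 6.535913841370138e-05
126.5 ((273.5269775390625, 185.03358459472656), (10.24041748046875, 15.984512329101562), 91.64482879638672) [0.53638825 0.14436498 0.029     ]
seated dot px [273.66910487 183.95309229] unseated [273.6718414  181.34369562]
```

View pics/side7z.png

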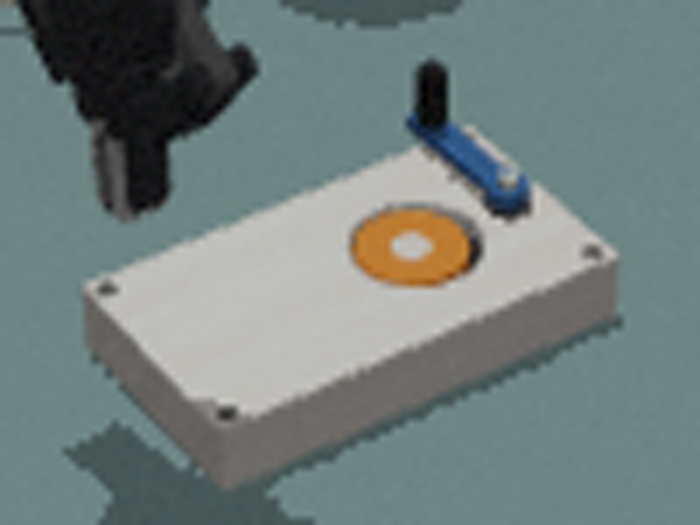

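The disc is seated flat: its dot is at zoom (412,245), its top is slightly below the deck, and it sits toward the near side within the clearance. The keeper is still open, with its post at zoom (432,65). Next I'll pin down the post and pivot.

```bash
python3 - <<'E'
from h import *
print('piv top',ray('top',(210.5,194.5),.04),'side',ray('side',(287.8,175.2),.04))
print('post top@.066',ray('top',(191.2,204.8),.066),'side@.066',ray('side',(276.7,159.7),.066),'side mid@.053',ray('side',(276.3,164),.053))
P=np.array([.5735,.1720]);a=.557
for th in (1.465,1.2,.9,.6,.3,0):
    w=a+np.pi-th; post=P+.05*np.array([np.cos(w),np.sin(w)]); t=np.array([-np.sin(w),np.cos(w)])
    print(th,'post',post.round(4),'tcp24',(post-.024*t).round(4),'tang deg',np.degrees(w+np.pi/2))
print(np.array(bot.get_obs()['eef_pos']),bot.get_obs()['joint_pos'])
E
```

```text
piv top [0.57219423 0.17023802 0.04      ] side [0.57671582 0.17158279 0.04      ]
post top@.066 [0.54462177 0.21053109 0.066     ] side@.066 [0.54824781 0.20883251 0.066     ] side mid@.053 [0.54708861 0.20667464 0.053     ]
1.465 post [0.5427 0.2114] tcp24 [0.5617 0.2262] tang deg 217.97543220212123
1.2 post [0.5335 0.202 ] tcp24 [0.5479 0.2212] tang deg 233.15881377308807
0.9 post [0.5264 0.1888] tcp24 [0.5345 0.2114] tang deg 250.34754762701277
0.6 post [0.5235 0.1741] tcp24 [0.5246 0.1981] tang deg 267.5362814809375
0.3 post [0.5251 0.1593] tcp24 [0.519  0.1825] tang deg 284.7250153348621
0 post [0.5311 0.1456] tcp24 [0.5184 0.1659] tang deg 301.9137491887869
[0.43352765 0.07151293 0.11158812] [ 0.16571929  0.21342897 -0.36212174  0.98981045 -0.00323659 -0.46177404]
```

>>> step_arm:
  series:
    - {"x": 3.3,"y": 3.9,"z": 0,"twist": 0,"jaw": 0}
    - {"x": 6.7,"y": 7.7,"z": 0,"twist": 0,"jaw": 0}
    - {"x": 10,"y": 11.5,"z": 0,"twist": 0,"jaw": 0}
    - {"x": 13.4,"y": 15.5,"z": 0,"twist": 0,"jaw": 0}
    - {"x": 13.4,"y": 15.5,"z": 0,"twist": 0,"jaw": 0}
    - {"x": 13.4,"y": 15.5,"z": -2,"twist": 0,"jaw": 0}
    - {"x": 13.4,"y": 15.5,"z": -2,"twist": 0,"jaw": 0}
    - {"x": 13.4,"y": 15.5,"z": -2,"twist": 0,"jaw": 0}

```text
clock: 6.6
eef_pos: [0.5661, 0.2268, 0.0888]
tool_rot: [0.631, -0.322, -0.629, -0.32]
ft_force: [-0.2, 0.2, 0.5]
grip_width: 0.0001
```

```bash
python3 look.py side side8
```

```text
[0.56645911 0.22640104 0.09004216] [0.38118611 0.76977428 0.34924201] 6.65 -7.016261262852629e-05
```

View pics/side8z.png

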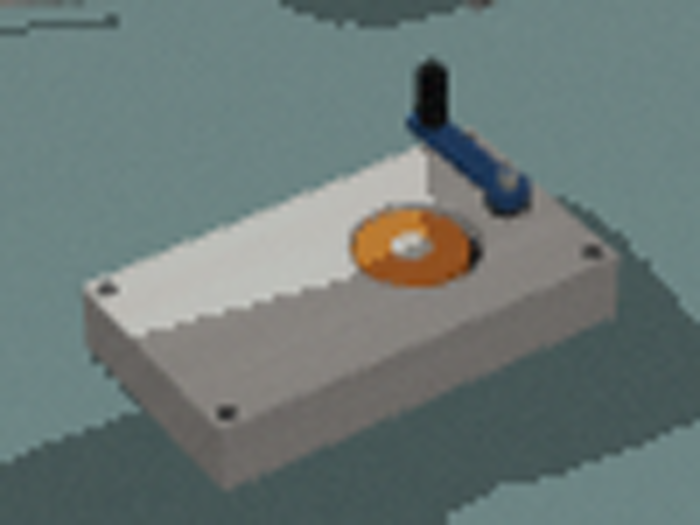

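The post is clear, and the gripper is above and outside this crop. I'll descend behind it.

>>> step_arm:
  series:
    - {"x": 0.1,"y": 0,"z": -2,"twist": 0,"jaw": 0}
    - {"x": 0.1,"y": 0,"z": -3.5,"twist": 0,"jaw": 0}
    - {"x": 0.1,"y": 0,"z": -4.2,"twist": 0,"jaw": 0}
    - {"x": 0.1,"y": 0,"z": -4.2,"twist": 0,"jaw": 0}
    - {"x": 0.1,"y": 0,"z": -4.2,"twist": 0,"jaw": 0}

```text
clock: 7.07
eef_pos: [0.5674, 0.2259, 0.0487]
tool_rot: [0.631, -0.322, -0.628, -0.321]
ft_force: [0.6, -0.2, 0.7]
grip_width: 0.0002
```

```bash
python3 - <<'E'
from h import *
p,d=snap('side','side9');y0,y1,x0,x1=100,225,200,340
cv2.imwrite('pics/side9z.png',cv2.resize(p[y0:y1,x0:x1,::-1],None,fx=4,fy=4,interpolation=cv2.INTER_CUBIC))
o=bot.get_obs();e=np.array(o['eef_pos']);print(e,o['ft_force'])
P=np.array([.574,.171]);a=.557
for th in (1.45,1.25,1.05,.85,.65,.45,.3,.2,.1,0,-.05):
    w=a+np.pi-th; post=P+.05*np.array([np.cos(w),np.sin(w)]); t=np.array([-np.sin(w),np.cos(w)])
    g=post-.017*t; print(th,((g-e[:2])*100).round(2),'twist',round(np.degrees(1.5-th),1))
E
```

```text
[0.56801745 0.22627268 0.0493028 ] [ 0.35121885  0.51168309 -0.28293156]
1.45 [-1.21 -0.57] twist 2.9
1.25 [-2.16 -1.03] twist 14.3
1.05 [-3.   -1.66] twist 25.8
0.85 [-3.7  -2.46] twist 37.2
0.65 [-4.22 -3.37] twist 48.7
0.45 [-4.55 -4.37] twist 60.2
0.3 [-4.67 -5.15] twist 68.8
0.2 [-4.68 -5.68] twist 74.5
0.1 [-4.64 -6.21] twist 80.2
0 [-4.54 -6.73] twist 85.9
-0.05 [-4.48 -6.98] twist 88.8
```

View pics/side9z.png

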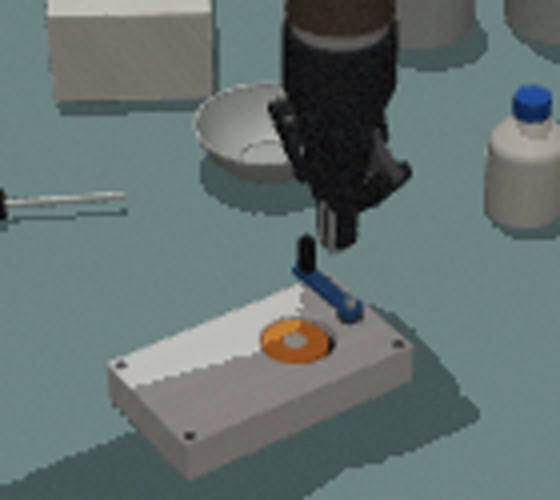

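The fingertips, at zoom (340,245), are behind and to the right of the post at (307,250), with a gap between them. I'll push along the arc.

>>> step_arm:
  series:
    - {"x": -0.6,"y": -0.3,"z": 0,"twist": 0,"jaw": 0}
    - {"x": -1.2,"y": -0.57,"z": 0,"twist": 3,"jaw": 0}
    - {"x": -1.7,"y": -0.8,"z": 0,"twist": 8.6,"jaw": 0}
    - {"x": -2.16,"y": -1.03,"z": 0,"twist": 14,"jaw": 0}
    - {"x": -2.58,"y": -1.35,"z": 0,"twist": 20,"jaw": 0}
    - {"x": -3.0,"y": -1.66,"z": 0,"twist": 26,"jaw": 0}
    - {"x": -3.35,"y": -2.06,"z": 0,"twist": 31.5,"jaw": 0}
    - {"x": -3.7,"y": -2.46,"z": 0,"twist": 37,"jaw": 0}
    - {"x": -3.96,"y": -2.92,"z": 0,"twist": 43,"jaw": 0}
    - {"x": -4.22,"y": -3.37,"z": 0,"twist": 48.7,"jaw": 0}

```text
clock: 7.95
eef_pos: [0.5259, 0.193, 0.0508]
tool_rot: [0.709, -0.03, -0.704, -0.032]
ft_force: [-0.1, 1.1, 0.6]
grip_width: -0.0002
```

```bash
python3 - <<'E'
from h import *
p,d=snap('side','side10');y0,y1,x0,x1=100,225,200,340
cv2.imwrite('pics/side10z.png',cv2.resize(p[y0:y1,x0:x1,::-1],None,fx=4,fy=4,interpolation=cv2.INTER_CUBIC))
o=bot.get_obs();e=np.array(o['eef_pos']);print(e,o['ft_force'],o['joint_pos'])
P=np.array([.574,.171]);a=.557
for th in (.65,.55,.45,.35,.25,.15,.1,.05,0,-.05,-.1):
    w=a+np.pi-th; post=P+.05*np.array([np.cos(w),np.sin(w)]); t=np.array([-np.sin(w),np.cos(w)])
    g=post-.017*t; print(th,((g-e[:2])*100).round(2),'twist',round(np.degrees(.65-th),1))
E
```

```text
[0.5254553  0.1920276  0.05075223] [-0.64386435  0.90316663 -0.30228077] [ 3.50742635e-01  4.91741314e-01 -1.25168568e-01  9.47354284e-01
 -6.83509492e-04 -1.13424259e+00]
0.65 [0.03 0.05] twist 0.0
0.55 [-0.16 -0.44] twist 5.7
0.45 [-0.3  -0.95] twist 11.5
0.35 [-0.39 -1.47] twist 17.2
0.25 [-0.43 -1.99] twist 22.9
0.15 [-0.41 -2.52] twist 28.6
0.1 [-0.38 -2.78] twist 31.5
0.05 [-0.34 -3.04] twist 34.4
0 [-0.29 -3.3 ] twist 37.2
-0.05 [-0.22 -3.56] twist 40.1
-0.1 [-0.14 -3.81] twist 43.0
```

View pics/side10z.png

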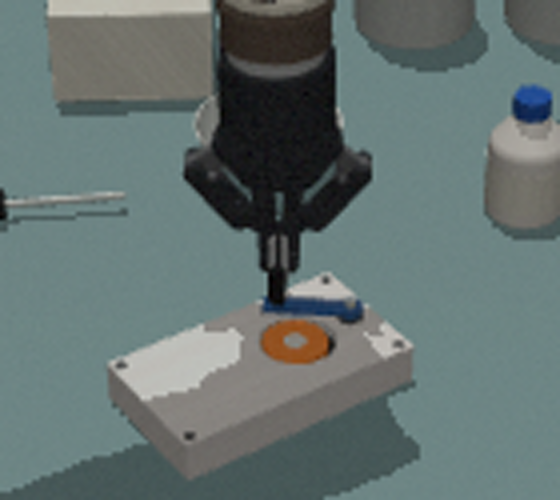

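The keeper is following, with its arm about halfway and the post at zoom (277,290) centred on the fingers. I'll continue to the stop.

>>> step_arm:
  series:
    - {"x": -0.16,"y": -0.44,"z": -0.1,"twist": 5.7,"jaw": 0}
    - {"x": -0.3,"y": -0.95,"z": -0.1,"twist": 11.5,"jaw": 0}
    - {"x": -0.39,"y": -1.47,"z": -0.1,"twist": 17.2,"jaw": 0}
    - {"x": -0.43,"y": -1.99,"z": -0.1,"twist": 22.9,"jaw": 0}
    - {"x": -0.41,"y": -2.5,"z": -0.1,"twist": 28.6,"jaw": 0}
    - {"x": -0.38,"y": -2.78,"z": -0.1,"twist": 31.5,"jaw": 0}
    - {"x": -0.34,"y": -3.04,"z": -0.1,"twist": 34.4,"jaw": 0}
    - {"x": -0.29,"y": -3.3,"z": -0.1,"twist": 37.2,"jaw": 0}
    - {"x": -0.29,"y": -3.3,"z": -0.1,"twist": 37.2,"jaw": 0}

```text
clock: 8.75
eef_pos: [0.5227, 0.159, 0.0508]
tool_rot: [0.682, 0.198, -0.677, 0.195]
ft_force: [-0.7, 0.6, 0.1]
grip_width: 0.0
```

```bash
python3 look.py side side11
```

```text
[0.52278211 0.15902361 0.05067182] [-0.50283759  0.82716433  0.55750555] 8.8 -0.0001850838192926522
```

View pics/side11z.png

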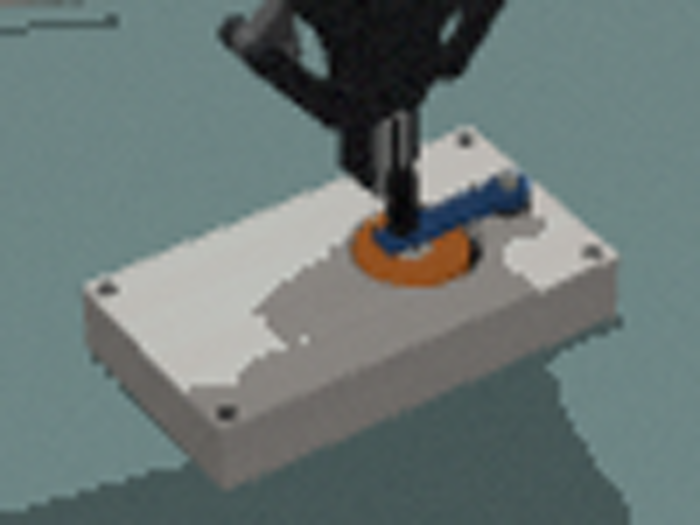

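The keeper is over the disc, but the arm's slope in the image (about −0.49) is still a bit steeper than the block edge (about −0.41). The force is only about 1 N, so it isn't on the stop yet. I'll push a bit further.

>>> step_arm:
  series:
    - {"x": 0.1,"y": -0.16,"z": 0,"twist": 0,"jaw": 0}
    - {"x": 0.2,"y": -0.3,"z": 0,"twist": 0,"jaw": 0}
    - {"x": 0.26,"y": -0.42,"z": 0,"twist": 0,"jaw": 0}
    - {"x": 0.26,"y": -0.42,"z": 0,"twist": 0,"jaw": 0}

```text
clock: 9.13
eef_pos: [0.5231, 0.1583, 0.0507]
tool_rot: [0.681, 0.2, -0.678, 0.192]
ft_force: [-5.8, 9.9, 1.6]
grip_width: 0.0001
```

```bash
python3 look.py side side12
```

```text
[0.52306123 0.15830053 0.05068548] [-6.60486537 10.89774329  1.47603035] 9.1833 0.00017976449652181767
```

View pics/side12z.png

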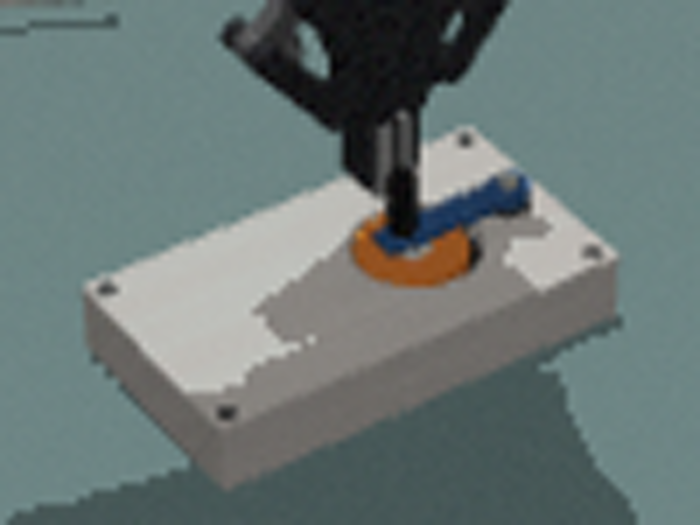

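The force rose to about 12 N after only 0.8 mm of travel, so the keeper is on its stop. I'll back off, lift clear, and check both views.

>>> step_arm:
  series:
    - {"x": -0.5,"y": 0.8,"z": 0,"twist": 0,"jaw": 0}
    - {"x": -1,"y": 1.6,"z": 0,"twist": 0,"jaw": 0}
    - {"x": -1.5,"y": 2.4,"z": 2,"twist": 0,"jaw": 0}
    - {"x": -1.5,"y": 2.4,"z": 6,"twist": 0,"jaw": 0}
    - {"x": -4,"y": 4,"z": 9,"twist": 0,"jaw": 0}
    - {"x": -8,"y": 6,"z": 11,"twist": 0,"jaw": 0}
    - {"x": -12,"y": 9,"z": 11,"twist": 0,"jaw": 0}
    - {"x": -16,"y": 12,"z": 11,"twist": 0,"jaw": 0}
    - {"x": -19,"y": 14,"z": 11,"twist": 0,"jaw": 0}
    - {"x": -19,"y": 14,"z": 11,"twist": 0,"jaw": 0}

```text
clock: 10.02
eef_pos: [0.3297, 0.2999, 0.1613]
tool_rot: [0.681, 0.201, -0.677, 0.192]
ft_force: [-0.1, -0.6, -0.9]
grip_width: -0.0001
```

```bash
python3 look.py side side13; python3 look.py top top13; python3 - <<'E'
from m import *
a=.557
for tag,n,box in (('top13','top',(180,170,272,270)),('side13','side',(222,150,310,222)),('top13','top',(295,150,375,240))):
    p=np.load(tag+'.npz')['p'];o=cents(p,box)
    for k in('blue','orange'):
        for c in o[k][:2]:
            r=cv2.boxPoints(cv2.minAreaRect(c)); q=np.array([ray(n,u,.04)[:2] for u in r]); 
            e=max((q[i]-q[i-1] for i in range(4)),key=np.linalg.norm); print(tag,k,cv2.contourArea(c),q.mean(0).round(4),'len',np.linalg.norm(e).round(4),'ang',round(np.arctan2(e[1],e[0])%np.pi,3))
for n,t0,t1 in(('top','top0','top13'),('side','side0','side13')):
    d=np.abs(np.load(t0+'.npz')['p'].astype(int)-np.load(t1+'.npz')['p']).max(2)>60
    k,l,s,c=cv2.connectedComponentsWithStats(d.astype(np.uint8)); print(n,[(s[i,4],c[i].round()) for i in range(1,k) if s[i,4]>40])
E
```

```text
[0.32857536 0.30070136 0.1612013 ] [-2.79125597  0.99448835 -0.88052775] 10.0667 0.00021546172879938016
[0.33076731 0.29972452 0.16119792] [ 0.68364417 -0.40670583 -0.50109118] 10.1167 -0.00020146189160739173
top13 blue 64.5 [0.5578 0.1606] len 0.0515 ang 0.605
top13 blue 5.5 [0.5257 0.142 ] len 0.0091 ang 2.157
top13 orange 160.5 [0.535  0.1473] len 0.0429 ang 0.01
side13 blue 45.5 [0.5523 0.1516] len 0.0653 ang 0.496
side13 orange 62.5 [0.5343 0.1268] len 0.0446 ang 2.833
top13 blue 68.0 [ 0.6146 -0.0963] len 0.0525 ang 0.564
top13 blue 6.0 [ 0.5835 -0.1135] len 0.0105 ang 1.886
top13 orange 148.5 [ 0.591  -0.1064] len 0.0453 ang 1.924
top [(np.int32(136), array([198., 202.])), (np.int32(305), array([219., 209.])), (np.int32(258), array([238., 234.])), (np.int32(12636), array([ 59., 352.])), (np.int32(49), array([  3., 389.])), (np.int32(266), array([260., 407.]))]
side [(np.int32(56), array([172.,   9.])), (np.int32(853), array([127.,  30.])), (np.int32(117), array([200.,  50.])), (np.int32(155), array([18., 57.])), (np.int32(110), array([181.,  49.])), (np.int32(830), array([191.,  88.])), (np.int32(534), array([ 25., 102.])), (np.int32(416), array([ 68., 157.])), (np.int32(603), array([ 36., 174.])), (np.int32(171), array([277., 173.])), (np.int32(95), array([274., 187.])), (np.int32(177), array([252., 194.]))]
```

View pics/side13z.png

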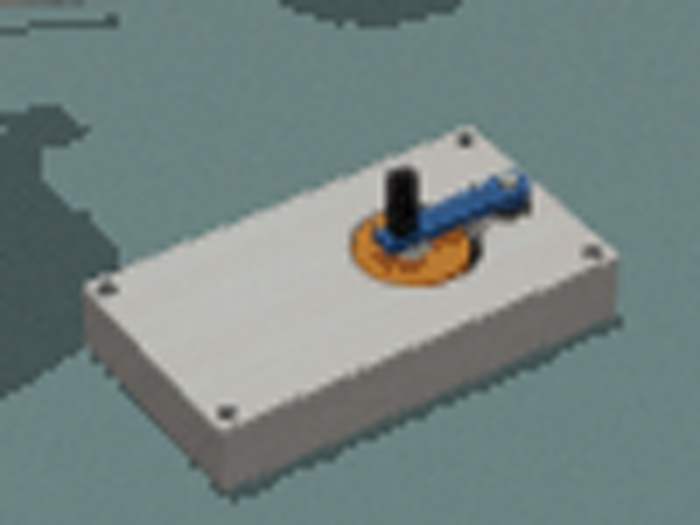

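View pics/top13.png

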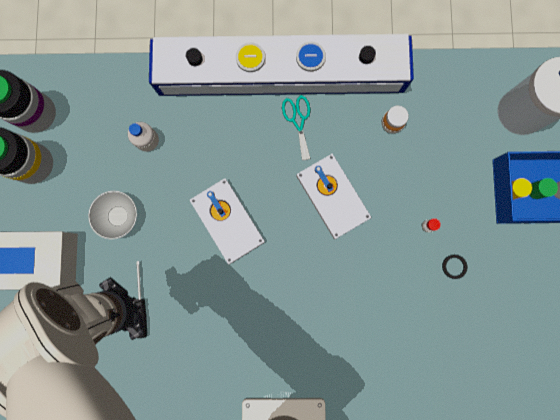

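In the side view the keeper lies along the block's axis over the disc, with its post at zoom (400,200), and it looks the same as the twin. In the top view the arm's direction is 0.605 rad and the block's axis is 0.557. The side view gives 0.496, so the offsets are about −0.05 and +0.06, opposite in sign around zero. The gripper is clear at z = 0.16, so I'm handing in.

```bash
python3 -c "
from workcell import bot
print(bot.job_done()); print(bot.get_obs()['clock'])"
```

```text
the job is handed in; nothing more can be done
None
the job is handed in; nothing more can be done
```

I pushed the disc along the deck between the slightly open fingertips until it dropped into the seat. With the fingers closed, I then pushed the keeper's post round to its stop, backed off and handed in at about 10 s. No verdict was reported.

**Disc:** before I closed the keeper, the side view showed the disc flat in the seat, resting toward the near side within the clearance. It still looked flat there in the final views.

**Keeper:** it stopped solidly at about 12 N and lies along the block's axis. My two angle checks disagree slightly, at about −0.05 rad (top) and +0.06 rad (side). Both are within the 0.08 limit, but they are rough because the post affects the outline.

**Everything else:** comparing the first and last pictures, the only changes on the table were the disc and keeper plus the arm and its shadow. The gripper hid part of the screwdriver in the last top view, but it stayed well above it. It ended clear of everything at z = 0.16 m.

One move call was refused because its rows left out the twist value; I resent it with twist included, and nothing was disturbed.

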